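Load the glaze trials onto the kiln shelf in order

TASK

Load the four glazed trial pieces from the drying rack onto the upper kiln shelf, one centred on each terracotta kiln cookie, in the same left-to-right order in which they stand on the rack now: the order is our only record of which glaze is which. The raw glaze is fragile, so keep the pieces upright and set each one down gently without dropping it; leave the jar, brush, plaster mould and spare prop beside the work where they are.

Things in the scene. Friction and masses are not known exactly. Their poses are not given: they have to be found in the camera images.
- cup: handleless tea cup, open at the top, 72 mm tall, nearly straight sides: 57 mm across at 45 mm height, 58 mm at the rim, narrowing below 14 mm to a foot 40 mm across; walls 4 mm; about 0.13 kg. All four trial pieces have the same dull olive, dry glaze and a bare brown foot. Origin: centre of its underside, z up
- caddy: square tea caddy with rounded edges: body 54 x 54 mm, straight sides from 15 to 50 mm height, flat shoulder at 58 mm, small knob on the lid to 71 mm; lid and body are one piece; foot 46 x 46 mm; about 0.17 kg. Stands at any yaw within 20 degrees of square to the rack. Origin: centre of its underside, z up, x and y square to its sides
- flask: round sake flask, 105 mm tall: belly 60 mm across at 18 to 34 mm height, straight neck 24 mm across from 72 to 94 mm height (a good place to grip), lip 34 mm across at the top; foot 46 mm across; about 0.18 kg. Origin: centre of its underside, z up
- dome_box: squat round incense box with a domed lid, 47 mm tall: 58 mm across with straight sides from 10 to 32 mm height, dome above; lid and body are one piece; foot 48 mm across; about 0.12 kg. Origin: centre of its underside, z up
- bat_cup: round off-white plaster drying bat, 78 mm across and 10 mm thick, fixed on the drying rack; the cup stands on it at the start. The bats are all alike and stay where they are. Origin: centre of its underside, z up
- bat_caddy: round off-white plaster drying bat, 78 mm across and 10 mm thick, fixed on the drying rack; the square caddy stands on it at the start. The bats are all alike and stay where they are. Origin: centre of its underside, z up
- bat_flask: round off-white plaster drying bat, 78 mm across and 10 mm thick, fixed on the drying rack; the flask stands on it at the start. The bats are all alike and stay where they are. Origin: centre of its underside, z up
- bat_dome_box: round off-white plaster drying bat, 78 mm across and 10 mm thick, fixed on the drying rack; the domed box stands on it at the start. The bats are all alike and stay where they are. Origin: centre of its underside, z up
- drying_rack: low slatted wooden rack, fixed, 108 mm deep (x) and 390 mm long (y), slats' top 70 mm above the bench, so that the bats' top is at 80 mm. It may stand nearer to the robot than the kiln shelf or beyond it. The four bats stand on it in one row along its y at about y = +138, +46, -46, -138 mm, x = 0 (to within 4 mm). Origin: centre of its footprint on the bench, z up, y to the left as the robot sees it
- kiln_stack: two pale kiln shelves, 140 mm deep (x) and 400 mm long (y), one above the other on round props, fixed. The upper one's top is 92 mm above the bench and carries four fixed kiln cookies (flat terracotta discs, 76 mm across, 6 mm thick, top at 98 mm) in one row at x = 0, y = +138, +46, -46, -138 mm of this body's frame. Small bowls on the lower shelf are part of it. Origin: centre of its footprint on the bench, z up, y to the left as the robot sees it
- glaze_jar: bystander: clear jar with white cap, 64 mm across, 85 mm tall, on the bench left of the work as the robot sees it. Origin: centre of its underside
- brush: bystander: brush about 200 mm long lying on the bench right of the work as the robot sees it. Origin: on its underside near its middle, its length along x
- mould_half: bystander: half of a plaster mould, 120 x 100 x 56 mm, with a square hollow, on the bench to the left beyond the work. Origin: centre of its underside
- kiln_prop: bystander: pale spool-shaped kiln prop, 44 mm across, 80 mm tall, standing on the bench right of the work as the robot sees it. Origin: centre of its underside
Mind the look-alikes: they are no part of the job. Leave any pink or yellow look-alike of the cup alone.

How it is judged:
At the end, for the whole second after the job is handed in: Each piece stands upright (within 6 degrees), at rest, on the kiln cookie whose place in the row, counted from the left, is that of the bat it started on; centred within 14 mm along and across the shelf, its foot within 5 mm of the cookie's top height (((y of bat_cup in the frame of drying_rack between 0.108 and 0.168 m and y of cup in the frame of kiln_stack between 0.124 and 0.152 m) or (y of bat_cup in the frame of drying_rack between 0.016 and 0.076 m and y of cup in the frame of kiln_stack between 0.032 and 0.06 m) or (y of bat_cup in the frame of drying_rack between -0.076 and -0.016 m and y of cup in the frame of kiln_stack between -0.06 and -0.032 m) or (y of bat_cup in the frame of drying_rack between -0.168 and -0.108 m and y of cup in the frame of kiln_stack between -0.152 and -0.124 m)) and x of cup in the frame of kiln_stack between -0.014 and 0.014 m and z of cup in the frame of kiln_stack between 0.093 and 0.103 m and angle between each of cup, caddy, flask, dome_box's own z axis and vertical below 0.1 rad and linear speed of each of cup, caddy, flask, dome_box below 0.02 m/s and angular speed of each of cup, caddy, flask, dome_box below 0.2 rad/s and ((y of bat_caddy in the frame of drying_rack between 0.108 and 0.168 m and y of caddy in the frame of kiln_stack between 0.124 and 0.152 m) or (y of bat_caddy in the frame of drying_rack between 0.016 and 0.076 m and y of caddy in the frame of kiln_stack between 0.032 and 0.06 m) or (y of bat_caddy in the frame of drying_rack between -0.076 and -0.016 m and y of caddy in the frame of kiln_stack between -0.06 and -0.032 m) or (y of bat_caddy in the frame of drying_rack between -0.168 and -0.108 m and y of caddy in the frame of kiln_stack between -0.152 and -0.124 m)) and x of caddy in the frame of kiln_stack between -0.014 and 0.014 m and z of caddy in the frame of kiln_stack between 0.093 and 0.103 m and ((y of bat_flask in the frame of drying_rack between 0.108 and 0.168 m and y of flask in the frame of kiln_stack between 0.124 and 0.152 m) or (y of bat_flask in the frame of drying_rack between 0.016 and 0.076 m and y of flask in the frame of kiln_stack between 0.032 and 0.06 m) or (y of bat_flask in the frame of drying_rack between -0.076 and -0.016 m and y of flask in the frame of kiln_stack between -0.06 and -0.032 m) or (y of bat_flask in the frame of drying_rack between -0.168 and -0.108 m and y of flask in the frame of kiln_stack between -0.152 and -0.124 m)) and x of flask in the frame of kiln_stack between -0.014 and 0.014 m and z of flask in the frame of kiln_stack between 0.093 and 0.103 m and ((y of bat_dome_box in the frame of drying_rack between 0.108 and 0.168 m and y of dome_box in the frame of kiln_stack between 0.124 and 0.152 m) or (y of bat_dome_box in the frame of drying_rack between 0.016 and 0.076 m and y of dome_box in the frame of kiln_stack between 0.032 and 0.06 m) or (y of bat_dome_box in the frame of drying_rack between -0.076 and -0.016 m and y of dome_box in the frame of kiln_stack between -0.06 and -0.032 m) or (y of bat_dome_box in the frame of drying_rack between -0.168 and -0.108 m and y of dome_box in the frame of kiln_stack between -0.152 and -0.124 m)) and x of dome_box in the frame of kiln_stack between -0.014 and 0.014 m and z of dome_box in the frame of kiln_stack between 0.093 and 0.103 m); the robot touches nothing.
It fails at once if a trial piece is tipped over (more than about 35 degrees) (angle between any of cup, caddy, flask, dome_box's own z axis and vertical above 0.6 rad).
It fails at once if a trial piece is dropped (falls freely for more than about 13 mm) ((linear speed of cup above 0.5 m/s and contact force between cup and anything else below 0.02 N) or (linear speed of caddy above 0.5 m/s and contact force between caddy and anything else below 0.02 N) or (linear speed of flask above 0.5 m/s and contact force between flask and anything else below 0.02 N) or (linear speed of dome_box above 0.5 m/s and contact force between dome_box and anything else below 0.02 N)).
It fails at once if the jar, brush, plaster mould or prop beside the work is moved more than 30 mm (distance of any of glaze_jar, brush, mould_half, kiln_prop from where it was at the start of the episode above 0.03 m).
It also fails if it takes over 96 s, if anything falls off the work surface, if the arm or the gripper's body presses on something with over 40 N, if the wrist force passes 120 N, or if a joint passes its speed limit or range.

ROBOT

A 7-joint arm with a two-finger parallel gripper is mounted at the origin on the work surface. World frame = base frame: x ahead of the robot, y to its left, z up, the work surface at z = 0. Lengths are in m, angles in rad, forces in N, time in s.
With the tool pointing down it reaches from about 0.4 to 0.85 m from the base axis. Payload 10.4 kg.
Tool frame: the origin (TCP) lies midway between the tips of the shut fingers; the grasp point (between the pads) lies manip.pinch_z behind it (manip.pinch_z is the distance from the TCP to the grasp point, in m); z points along the fingers, y is the direction in which the jaws open and shut (so a half turn about z gives the same grasp; the last joint's range is limited). The gripper opens to 85 mm and grips with 20 to 120 N. Pads are 22 mm wide; open, the fingers measure 114 mm over their backs; the gripper's body (76 mm by 85 mm) begins 54 mm behind the grasp point. The pads swing forward as they close: fully open they stand 13 mm farther back than shut.
Start: joints at [-1.299, 0.332, -0.065, 1.46, 0.022, 1.35, -0.088], TCP at [0.182, 0.598, 0.231] pointing down, gripper open.
Joint ranges: [-2.6, 2.6], [-0.5, 2.12], [-1.47, 1.34], [0.16, 2.42], [-1.27, 4.41], [0.06, 2.06], [-2.6, 2.6]. Speed limits (rad/s): [2.22, 2.22, 2.79, 2.79, 3.14, 3.14, 3.14].

INTERFACE

Orientations are given as a unit quaternion [x, y, z, w].
In Python, from workcell import manip gives the robot as it stands.
- The arm moves only by the shell command python3 -m handwheel 'ROWS' [FORCE]. ROWS is JSON, a list that holds one entry, the list of rows, each a list of 7 numbers: the shift along the tool's x, y, z in m, then the turn, a rotation vector about the tool's x, y, z in rad, then the finger opening in m, from 0 to 0.0854. In form: [[[tx, ty, tz, ax, ay, az, claw], ...]]. A call has 1 to 8 rows; each row is the pose to reach, as a shift and turn from the pose commanded when the call began, along the tool's axes at that moment; what a row does not reach only later rows make up. A row lasts 1/8 s, in which the tool goes at most 62.5 mm and 10.7 degrees, less where a joint would pass 70% of its speed; a pose out of reach is approached as far as the arm can. A call with a gripper value outside its range is refused whole. The fingers move at their own pace and stop on an object; FORCE is the grip in N (left out, the last holds). Time passes only in rows, so rows that repeat a pose let the fingers close. It gives the time, the measured TCP pose, the force and the opening at its end, in the units of the state.
- manip.get_obs(): the state, without advancing time (a new reading comes with each control period).
- manip.camera(name): name is "scene" or "top" or "wrist"; returns the picture (420x560x3 uint8, blue, green, red); there is no depth.
- manip.calibration(name): a dict with "fx", "fy", "cx", "cy" (pixels), "k1" (the pictures are not rectified: a ray, as slopes to the right and down, at radius r is drawn at 1 + k1 r^2 times it, then the intrinsics apply), "view" (4x4, takes a point from world to camera coordinates); the wrist camera has in their place "tool_from_camera" (4x4, takes a point from camera to tool coordinates, whose origin is the TCP and whose axes are the flange's). Camera axes: x right, y up, looking along -z (the intrinsics and any distortion apply to the point x, -y, -z); pixel columns grow to the right and rows downward; lengths in m; the calibration is good to about 2 mm. A picture is of the moment at which its call begins: read the wrist's pose just before it. calibration takes no time and is no camera call.
- manip.hand_in(): hands the job in, once; it reports no verdict.
The state is a dict: "clock": time; "joint_pos": joint angles; "joint_velocities": joint speeds; "tau": joint torques, N m; "position": TCP position; "ee_rot": TCP orientation; "ft_force": force on the tool from outside, world axes, zero at the start; "torque": the same for the moment, N m; "grip_width": opening from 0.0 (shut) to 1.0 (fully open).
Only numpy, scipy, OpenCV 4.12 (cv2) and the standard library are available. Lean on these libraries where they do the work, as an engineer would, in place of code of your own. Each camera call takes 0.05 s, during which the arm holds its last target.

## Working session

There is one attempt and no reset: what is moved stays moved. The work goes in short steps, Python scripts to look and compute and a shell command to move; the robot and the scene stay as the last step left them, time stands still between calls to the robot, and variables do not carry over. Pictures are saved under pics/ and viewed, and the job is handed in when it is done.

```bash
ls; mkdir -p pics
cat > h.py <<'E'
import numpy as np,cv2
from workcell import manip
E
python3 - <<'E'
from h import *
o=manip.get_obs(); print(o, manip.pinch_z)
for n in("scene","top"):
    cv2.imwrite(f"pics/{n}0.png",manip.camera(n)); print(manip.calibration(n))
print(manip.calibration("wrist"))
E
```

```text
pics
{'clock': 0.0, 'joint_pos': array([-1.29860651,  0.33284022, -0.06469577,  1.46096269,  0.02162796,
        1.34987817, -0.08847195]), 'joint_velocities': array([-5.18611334e-04, -2.89338056e-04, -6.11371939e-04,  3.80653352e-04,
       -9.49293468e-04, -3.01402693e-05, -4.13073154e-04]), 'tau': array([ 3.81667553e-05, -6.25439072e+01,  4.91116242e-02, -3.91603804e+01,
        1.61178358e-02,  1.00399702e-02, -2.37302112e-05]), 'position': array([0.18149388, 0.59767438, 0.23052548]), 'ee_rot': array([ 1.46836214e-01,  9.89160574e-01, -6.93845032e-04, -5.55165284e-05]), 'ft_force': array([-0.58102111,  0.32430326,  0.3807093 ]), 'torque': array([-0.00101706,  0.01088436,  0.02107979]), 'grip_width': 0.997771142265455} 0.0187
{'fx': 454.82988965890314, 'fy': 454.82988965890314, 'cx': 278.2159606833798, 'cy': 207.04965815748525, 'k1': 0.005792797943572304, 'view': array([[ 0.4964541 ,  0.86795212,  0.01387248, -0.26615359],
       [-0.60664054,  0.33546886,  0.72072734,  0.2856519 ],
       [ 0.62090304, -0.36622365,  0.69307983, -1.57151302],
       [ 0.        ,  0.        ,  0. 
[... 202 characters left out ...]
1966501, -0.02328293],
       [ 0.98867277,  0.03115048,  0.14681896, -0.57373664],
       [-0.14734321,  0.01524792,  0.98896789, -1.02914289],
       [ 0.        ,  0.        ,  0.        ,  1.        ]])}
{'fx': 349.4340252397604, 'fy': 349.4340252397604, 'cx': 276.09713840087744, 'cy': 206.10964232725027, 'k1': -0.05654659296885547, 'tool_from_camera': array([[-4.47944298e-04,  9.48708008e-01,  3.16153310e-01,
         8.15357207e-02],
       [ 9.99999742e-01,  2.47368587e-04,  6.74557615e-04,
         1.80574960e-03],
       [ 5.61751813e-04,  3.16153530e-01, -9.48707874e-01,
        -1.41223547e-01],
       [ 0.00000000e+00,  0.00000000e+00,  0.00000000e+00,
         1.00000000e+00]])}
```

View pics/scene0.png

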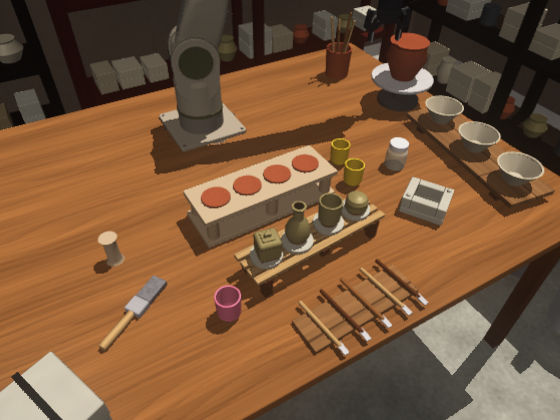

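View pics/top0.png

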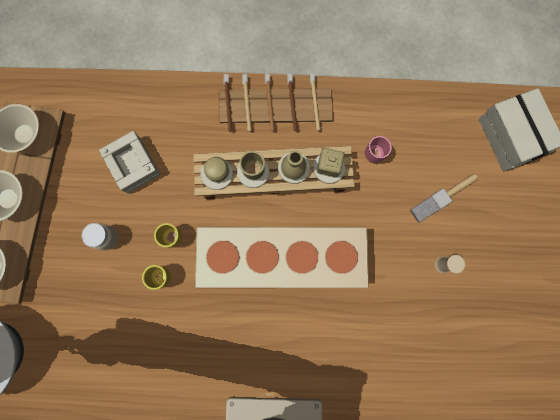

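The scene and top views agree. In the top view the rack lies beyond the kiln shelf, and the pieces from left to right are dome box (216,170), cup (252,166), flask (294,164) and caddy (330,163). The cookies are at (222,257), (262,257), (302,257) and (341,257). The look-alikes are two yellow cups at (167,236) and (155,277) and a pink one at (378,150). The olive cup on the bat is the one that fits.

```bash
cat > h.py <<'E'
import numpy as np,cv2
from workcell import manip
from scipy.spatial.transform import Rotation as R
def ray(name,px,obs=None):
    c=manip.calibration(name)
    K=np.array([[c['fx'],0,c['cx']],[0,c['fy'],c['cy']],[0,0,1]])
    p=cv2.undistortPoints(np.array(px,float).reshape(-1,1,2),K,np.array([c['k1'],0,0,0,0])).reshape(-1,2)
    d=np.c_[p[:,0],-p[:,1],-np.ones(len(p))]
    if name=='wrist':
        T=np.eye(4);T[:3,:3]=R.from_quat(obs['ee_rot']).as_matrix();T[:3,3]=obs['position']
        M=T@c['tool_from_camera']
    else: M=np.linalg.inv(c['view'])
    return M[:3,3], d@M[:3,:3].T
def plane(name,px,z,obs=None):
    o,d=ray(name,px,obs); t=(z-o[2])/d[:,2]; return o+t[:,None]*d
def tomove(dw,obs):  # world shift -> tool shift
    return R.from_quat(obs['ee_rot']).inv().apply(dw)
def circ(name,mask,z,obs=None,amin=300):
    out=[]
    for c in cv2.findContours(mask,cv2.RETR_EXTERNAL,cv2.CHAIN_APPROX_NONE)[0]:
        if cv2.contourArea(c)<amin: continue
        w=plane(name,c.reshape(-1,2)+0.0,z,obs)[:,:2].astype(np.float32)
        h=cv2.convexHull(w); (cx,cy),r=cv2.minEnclosingCircle(h)
        m=cv2.moments(h); e=(m['m10']/m['m00'],m['m01']/m['m00'])
        out.append((e[0],e[1],cx,cy,r,*c.reshape(-1,2).mean(0)))
    return np.array(out)
E
python3 - <<'E'
from h import *
np.set_printoptions(precision=4,suppress=True)
for n in("top","scene"):
    im=cv2.imread(f"pics/{n}0.png"); hsv=cv2.cvtColor(im,cv2.COLOR_BGR2HSV)
    px={'top':[(222,257),(262,257),(302,257),(341,257)],'scene':[(305,163),(277,174),(247,185),(216,197)]}[n]
    print([hsv[p[1],p[0]] for p in px])
    m=cv2.inRange(hsv,(0,140,80),(10,255,255))
    print(n,'cookies\n',circ(n,m,0.098,amin=150))
im=cv2.imread("pics/top0.png")
cv2.imwrite("pics/topz.png",cv2.resize(im[130:220,180:400],None,fx=3.6,fy=3.6,interpolation=cv2.INTER_CUBIC))
im=cv2.imread("pics/scene0.png")
cv2.imwrite("pics/scz.png",cv2.resize(im[180:290,225:395],None,fx=4.5,fy=4.5,interpolation=cv2.INTER_CUBIC))
E
```

```text
[array([ 10, 142, 174], dtype=uint8), array([  9, 141, 174], dtype=uint8), array([ 10, 141, 175], dtype=uint8), array([ 10, 142, 172], dtype=uint8)]
top cookies
 [[  0.4614  -0.144    0.4613  -0.1442   0.0361 341.4828 256.4943]
 [  0.4587  -0.0522   0.4589  -0.0523   0.036  301.7647 256.7059]
 [  0.4563   0.0398   0.4565   0.0398   0.0359 262.0349 256.5581]
 [  0.4536   0.1319   0.4536   0.1316   0.0361 222.0698 256.5581]]
[array([  8, 174, 186], dtype=uint8), array([  8, 175, 188], dtype=uint8), array([  8, 174, 188], dtype=uint8), array([  8, 173, 186], dtype=uint8)]
scene cookies
 [[  0.4629  -0.1456   0.4627  -0.1463   0.0383 215.0571 196.8857]
 [  0.4603  -0.0538   0.4602  -0.0538   0.038  246.7463 184.806 ]
 [  0.4576   0.0381   0.4577   0.038    0.0381 276.5156 173.5   ]
 [  0.4551   0.1298   0.4553   0.1297   0.0383 304.7213 162.8033]
 [ -0.0163   0.9306  -0.0173   0.9298   0.0836 408.3696  40.7717]]
```

View pics/topz.png

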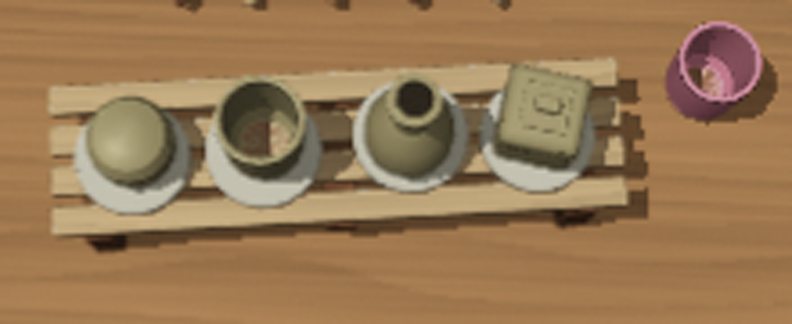

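View pics/scz.png

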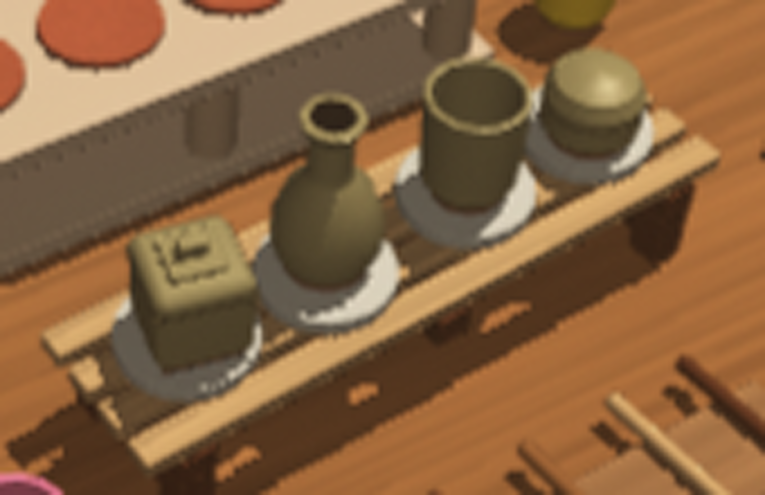

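Run:
```python
from h import *
np.set_printoptions(precision=4,suppress=True)
def T(p): return [(p[0]+.5)/3.6-.5+180,(p[1]+.5)/3.6-.5+130]
def S(p): return [(p[0]+.5)/4.5-.5+225,(p[1]+.5)/4.5-.5+180]
for n,t,s,z in [("dome",(128,140),None,.112),("cup",(261,122),(476,96),.152),("flask",(415,102),(335,118),.185),("caddytop",(546,107),(193,248),.145)]:
    print(n,plane("top",[T(t)],z)[0], plane("scene",[S(s)],z)[0] if s else '')
for n,t in [("bd",(133,158)),("bc",(263,154)),("bf",(411,135)),("bcad",(538,137))]: print(n,plane("top",[T(t)],.08)[0])
print(manip.calibration('wrist')['tool_from_camera'][:3,:3]@[0,0,-1])
```

```text
dome [0.6577 0.1565 0.112 ] 
cup [0.6622 0.068  0.152 ] [0.6645 0.0666 0.152 ]
flask [ 0.6693 -0.0269  0.185 ] [ 0.6714 -0.0267  0.185 ]
caddytop [ 0.68   -0.1119  0.145 ] [ 0.6817 -0.1129  0.145 ]
bd [0.6532 0.1572 0.08  ]
bc [0.6588 0.0701 0.08  ]
bf [ 0.6752 -0.029   0.08  ]
bcad [ 0.6768 -0.115   0.08  ]
[-0.3162 -0.0007  0.9487]
```

```bash
python3 -m handwheel '[[[-0.04,-0.02,-0.03,0,0,0.12,0.085],[-0.1,-0.06,-0.03,0,0,0.3,0.085],[-0.15,-0.09,-0.03,0,0,0.45,0.085],[-0.2,-0.12,-0.03,0,0,0.6,0.085],[-0.25,-0.15,-0.03,0,0,0.75,0.085],[-0.3,-0.18,-0.03,0,0,0.9,0.085],[-0.35,-0.21,-0.03,0,0,1.05,0.085],[-0.4,-0.245,-0.03,0,0,1.2,0.085]]]'
cat >> h.py <<'E'
def to(x,y,z,yaw=0.0):
    o=manip.get_obs(); r=R.from_quat(o['ee_rot'])
    rt=R.from_matrix(np.array([[np.sin(0),1,0],[1,0,0],[0,0,-1]]).T)  # tool x=+y, y=+x
    rt=R.from_rotvec([0,0,yaw])*rt
    print('at',o['position'].round(4),'t',o['clock'],'shift',r.inv().apply(np.array([x,y,z])-o['position']).round(4),'turn',(r.inv()*rt).as_rotvec().round(4))
E
python3 -c "
from h import *
to(.66,.06,.26)"
```

```text
clock: 1.1
position: [0.4939, 0.246, 0.2611]
ee_rot: [0.681, 0.732, -0.0, -0.0]
ft_force: [0.7, 0.3, -0.9]
grip_width: 0.999
at [0.4939 0.246  0.2611] t 1.1 shift [-0.1974  0.1523  0.001 ] turn [-0.0003 -0.0001  0.0717]
```

```bash
python3 -m handwheel '[[[-0.05,0.04,0,0,0,0.02,0.085],[-0.1,0.08,0,0,0,0.04,0.085],[-0.15,0.12,0,0,0,0.072,0.085],[-0.197,0.152,0.001,0,0,0.072,0.085],[-0.197,0.152,0.001,0,0,0.072,0.085],[-0.197,0.152,0.001,0,0,0.072,0.085]]]'
python3 - <<'E'
from h import *
import pickle
o=manip.get_obs(); im=manip.camera('wrist'); cv2.imwrite('pics/w1.png',im); pickle.dump(o,open('w1.pkl','wb')); print(o['position'],o['ee_rot'])
E
```

```text
clock: 1.85
position: [0.6594, 0.0627, 0.2596]
ee_rot: [0.706, 0.708, -0.0, -0.0]
ft_force: [-0.3, 0.8, -0.0]
grip_width: 0.999
[0.6594463  0.06269949 0.25959081] [ 7.05780149e-01  7.08430672e-01 -3.72748993e-04 -4.75178099e-04]
```

View pics/w1.png

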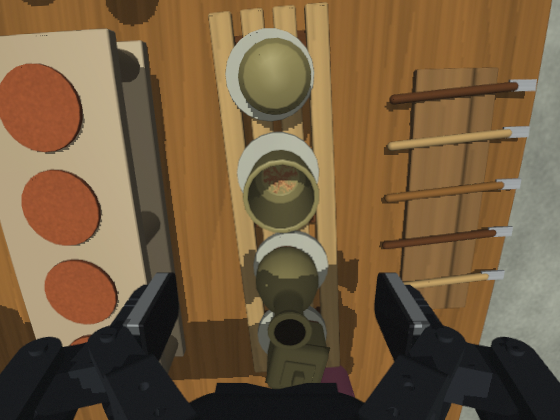

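The wrist view shows the dome box at (275,76), the cup rim at (281,196), the flask lip at (290,331) and the caddy near (298,362). The cookies are at the left.

Run:
```python
from h import *
import pickle
np.set_printoptions(precision=4,suppress=True)
o=pickle.load(open('w1.pkl','rb'));im=cv2.imread('pics/w1.png')
hsv=cv2.cvtColor(im,cv2.COLOR_BGR2HSV)
m=cv2.inRange(hsv,(0,140,60),(11,255,255)); cv2.imwrite('pics/m.png',m)
print(circ('wrist',m,.098,o,800))
# dome side & bats
print('dome sil',plane('wrist',[(275,76)],.115,o),plane('wrist',[(238,76),(312,76)],.105,o))
print('batd',plane('wrist',[(270,74)],.08,o), 'cup',plane('wrist',[(281.5,196),(243,196),(319,196)],.152,o),'flask',plane('wrist',[(290,331)],.185,o))
g=cv2.inRange(hsv,(15,50,20),(35,255,200)); 
cv2.imwrite('pics/z1.png',cv2.resize(im[20:400,200:360],None,fx=1.55*1,fy=1.55,interpolation=cv2.INTER_CUBIC))
```

```text
[[  0.4595  -0.0494   0.4596  -0.0493   0.0385  80.3316 291.4684]
 [  0.4567   0.0416   0.4569   0.0418   0.0383  60.338  207.0556]
 [  0.4543   0.1325   0.454    0.1331   0.0378  38.8714 107.249 ]]
dome sil [[0.6583 0.1563 0.115 ]] [[0.6287 0.1567 0.105 ]
 [0.6879 0.1568 0.105 ]]
batd [[0.6538 0.1592 0.08  ]] cup [[0.6635 0.0707 0.152 ]
 [0.6349 0.0706 0.152 ]
 [0.6914 0.0708 0.152 ]] flask [[ 0.6703 -0.0244  0.185 ]]
```

View pics/z1.png

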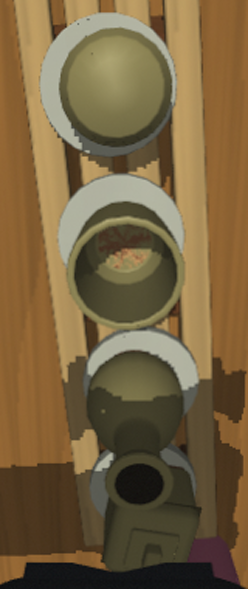

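```bash
python3 -c "
from h import *
to(.6585,.1565,.082)"
```

```text
at [0.6592 0.0637 0.2599] t 1.9 shift [ 9.27e-02 -1.00e-04  1.78e-01] turn [-0.0008 -0.0007  0.0052]
```

```bash
python3 -m handwheel '[[[0.05,0,0.02,0,0,0,0.085],[0.092,0,0.06,0,0,0,0.085],[0.092,0,0.11,0,0,0,0.085],[0.092,0,0.14,0,0,0,0.085],[0.092,0,0.16,0,0,0,0.085],[0.092,0,0.16,0,0,0,0.085]]]'
python3 - <<'E'
from h import *
to(.6585,.1565,.082)
cv2.imwrite('pics/w2.png',manip.camera('wrist'))
E
```

```text
clock: 2.65
position: [0.6584, 0.1553, 0.0995]
ee_rot: [0.705, 0.709, -0.001, -0.001]
ft_force: [-0.7, -0.3, 0.4]
grip_width: 0.997
at [0.6584 0.1553 0.0995] t 2.65 shift [0.0012 0.0001 0.0175] turn [-0.0017  0.0001  0.0052]
```

View pics/w2.png

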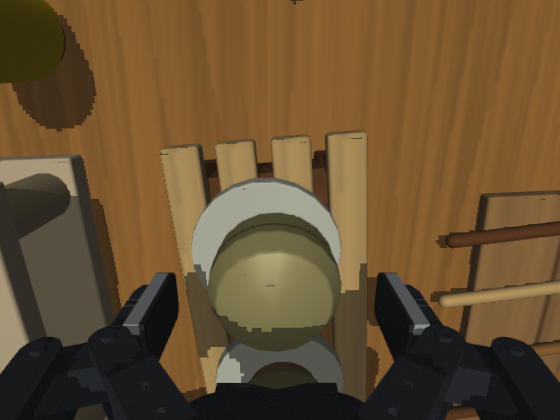

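The dome box at (275,285) sits midway between the fingers, so I go down and grip.

```bash
python3 -m handwheel '[[[0.001,0,0.009,0,0,0.005,0.085],[0.001,0,0.017,0,0,0.005,0.085],[0.001,0,0.017,0,0,0.005,0.07],[0.001,0,0.017,0,0,0.005,0.055],[0.001,0,0.017,0,0,0.005,0.05],[0.001,0,0.017,0,0,0.005,0.05],[0.001,0,0.017,0,0,0.005,0.05]]]' 30
python3 - <<'E'
from h import *
to(.6585,.1565,.082)
cv2.imwrite('pics/w3.png',manip.camera('wrist'))
E
```

```text
clock: 3.58
position: [0.6595, 0.1555, 0.0836]
ee_rot: [0.707, 0.707, 0.0, 0.0]
ft_force: [0.3, 0.0, 1.7]
grip_width: 0.662
at [0.6595 0.1555 0.0836] t 3.575 shift [ 0.001  -0.001   0.0016] turn [ 0.0004 -0.0001 -0.0011]
```

View pics/w3.png

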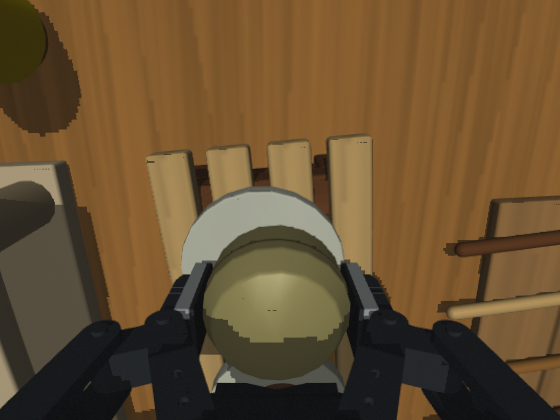

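```bash
python3 -m handwheel '[[[0,0,-0.025,0,0,0,0.05],[0,0,-0.055,0,0,0,0.05],[-0.002,-0.02,-0.06,0,0,0,0.05],[-0.006,-0.05,-0.06,0,0,0,0.05],[-0.01,-0.085,-0.06,0,0,0,0.05],[-0.014,-0.12,-0.06,0,0,0,0.05],[-0.018,-0.155,-0.06,0,0,0,0.05],[-0.025,-0.185,-0.06,0,0,0,0.05]]]'
python3 - <<'E'
from h import *
to(.4542,.1305,.107)
E
```

```text
clock: 4.62
position: [0.4727, 0.1307, 0.143]
ee_rot: [0.707, 0.707, -0.0, -0.0]
ft_force: [-0.0, -1.5, -0.8]
grip_width: 0.66
at [0.4727 0.1307 0.143 ] t 4.625 shift [-0.0003 -0.0185  0.036 ] turn [-0.0005 -0.0001 -0.0002]
```

```bash
python3 -m handwheel '[[[0,-0.01,0,0,0,0,0.05],[0,-0.0195,0,0,0,0,0.05],[0,-0.0195,0.015,0,0,0,0.05],[0,-0.0195,0.026,0,0,0,0.05],[0,-0.0195,0.034,0,0,0,0.05],[0,-0.0195,0.034,0,0,0,0.05]]]'
python3 - <<'E'
from h import *
to(.4542,.1305,.1016)
cv2.imwrite('pics/w4.png',manip.camera('wrist'));cv2.imwrite('pics/s4.png',manip.camera('scene')[130:260,180:400])
E
```

```text
clock: 5.38
position: [0.4545, 0.1304, 0.1084]
ee_rot: [0.708, 0.707, -0.001, -0.0]
ft_force: [0.1, 0.1, -1.2]
grip_width: 0.662
at [0.4545 0.1304 0.1084] t 5.375 shift [ 0.0001 -0.0003  0.0068] turn [-0.0014  0.0011 -0.0013]
```

View pics/w4.png

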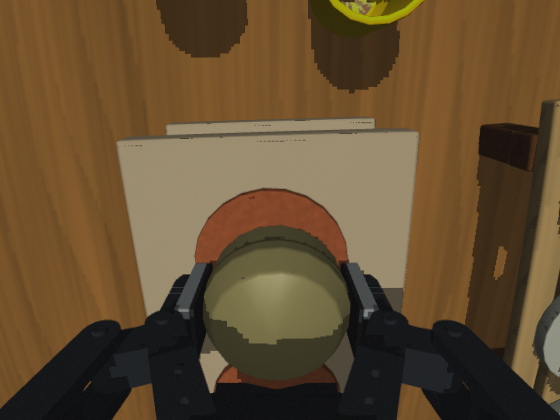

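```bash
python3 -m handwheel '[[[0,0,0.002,0,0,0,0.05],[0,0,0.004,0,0,0,0.05],[0,0,0.005,0,0,0,0.05],[0,0,0.006,0,0,0,0.05]]]'; python3 -m handwheel '[[[0,0,0.0007,0,0,0,0.05],[0,0,0.0007,0,0,0,0.05]]]'
```

```text
clock: 5.98
position: [0.4548, 0.1308, 0.1033]
ee_rot: [0.707, 0.707, 0.0, -0.0]
ft_force: [-0.1, 0.5, -1.4]
grip_width: 0.66
clock: 6.22
position: [0.4547, 0.1307, 0.1025]
ee_rot: [0.707, 0.707, -0.0, -0.0]
ft_force: [0.4, 0.6, -0.9]
grip_width: 0.659
```

```bash
python3 -m handwheel '[[[0,0,0.0007,0,0,0,0.05],[0,0,0.0007,0,0,0,0.05]]]'; python3 -m handwheel '[[[0,0,0.0007,0,0,0,0.05],[0,0,0.0007,0,0,0,0.05]]]'
```

```text
clock: 6.48
position: [0.4547, 0.1307, 0.1019]
ee_rot: [0.707, 0.707, -0.0, -0.0]
ft_force: [-0.0, 0.0, -1.0]
grip_width: 0.664
clock: 6.72
position: [0.4548, 0.1308, 0.1015]
ee_rot: [0.707, 0.707, 0.0, -0.0]
ft_force: [-2.7, -1.9, 4.6]
grip_width: 0.668
```

Contact is felt (+4.6 N), so I release slowly and rise.

```bash
python3 -m handwheel '[[[0,0,0,0,0,0,0.06],[0,0,0,0,0,0,0.066],[0,0,0,0,0,0,0.075],[0,0,0,0,0,0,0.085],[0,0,0,0,0,0,0.085],[0,0,-0.02,0,0,0,0.085],[0,0,-0.06,0,0,0,0.085],[0,0,-0.11,0,0,0,0.085]]]'
python3 - <<'E'
from h import *
to(.664,.0685,.16)
cv2.imwrite('pics/w5.png',manip.camera('wrist'))
E
```

```text
clock: 7.72
position: [0.4542, 0.1304, 0.2118]
ee_rot: [0.707, 0.707, -0.001, -0.0]
ft_force: [0.7, 1.2, 0.0]
grip_width: 0.996
at [0.4542 0.1304 0.2118] t 7.725 shift [-0.0617  0.21    0.0516] turn [-0.0014  0.0009 -0.0011]
```

View pics/w5.png

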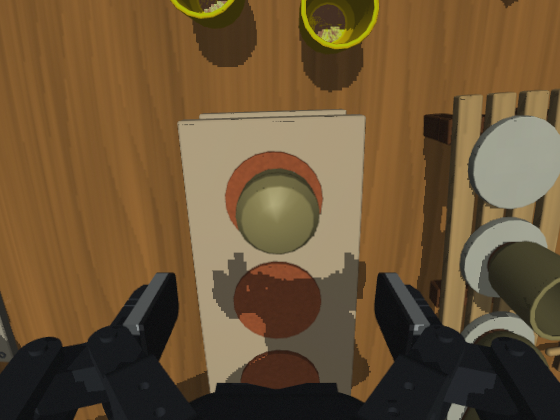

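The dome box at (277,212) stands upright and central on cookie 1. The cup is next; in the earlier crop it was the olive one at (281,196) on the second bat.

```bash
python3 -m handwheel '[[[-0.015,0.05,0,0,0,0,0.085],[-0.03,0.1,0,0,0,0,0.085],[-0.045,0.15,0,0,0,0,0.085],[-0.062,0.21,0,0,0,0,0.085],[-0.062,0.21,0.03,0,0,0,0.085],[-0.062,0.21,0.05,0,0,0,0.085],[-0.062,0.21,0.05,0,0,0,0.085]]]'
python3 - <<'E'
from h import *
to(.664,.0685,.097)
cv2.imwrite('pics/w6.png',manip.camera('wrist'))
E
```

```text
clock: 8.65
position: [0.6632, 0.069, 0.1595]
ee_rot: [0.707, 0.707, -0.001, -0.001]
ft_force: [0.1, 0.8, 0.6]
grip_width: 0.998
at [0.6632 0.069  0.1595] t 8.65 shift [-0.0005  0.001   0.0625] turn [-0.0032 -0.     -0.0004]
```

View pics/w6.png

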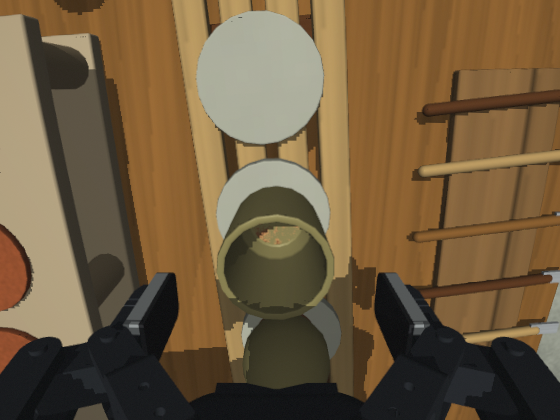

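```bash
python3 - <<'E'
from h import *
print(plane('wrist',[(276,267)],.152,manip.get_obs()))
E
python3 -m handwheel '[[[0,0.001,0.03,0,0,0,0.085],[0,0.001,0.053,0,0,0,0.085],[0,0.001,0.062,0,0,0,0.085],[0,0.001,0.062,0,0,0,0.07],[0,0.001,0.062,0,0,0,0.055],[0,0.001,0.062,0,0,0,0.05],[0,0.001,0.062,0,0,0,0.05],[0,0.001,0.062,0,0,0,0.05]]]' 30
python3 - <<'E'
from h import *
to(.664,.0685,.097)
E
```

```text
[[0.66424424 0.07093536 0.152     ]]
clock: 9.7
position: [0.6664, 0.0687, 0.101]
ee_rot: [0.707, 0.707, 0.001, 0.0]
ft_force: [-2.5, 1.0, 6.8]
grip_width: 0.666
at [0.6664 0.0687 0.101 ] t 9.7 shift [-0.0002 -0.0024  0.004 ] turn [ 0.0019 -0.0009 -0.0009]
```

```bash
python3 -m handwheel '[[[0,0,-0.015,0,0,0,0.05],[0,0,-0.04,0,0,0,0.05],[0,0,-0.055,0,0,0,0.05],[-0.005,-0.03,-0.055,0,0,0,0.05],[-0.01,-0.07,-0.055,0,0,0,0.05],[-0.015,-0.11,-0.055,0,0,0,0.05],[-0.022,-0.15,-0.055,0,0,0,0.05],[-0.0286,-0.185,-0.055,0,0,0,0.05]]]'
python3 - <<'E'
from h import *
to(.457,.0402,.123)
E
```

```text
clock: 10.7
position: [0.4794, 0.0398, 0.1545]
ee_rot: [0.707, 0.707, 0.0, -0.0]
ft_force: [-0.3, 0.1, -0.2]
grip_width: 0.665
at [0.4794 0.0398 0.1545] t 10.7 shift [ 0.0003 -0.0224  0.0315] turn [ 0.0004 -0.0006 -0.001 ]
```

```bash
python3 -m handwheel '[[[0,-0.012,0,0,0,0,0.05],[0,-0.0225,0,0,0,0,0.05],[0,-0.0225,0.012,0,0,0,0.05],[0,-0.0225,0.022,0,0,0,0.05],[0,-0.0225,0.029,0,0,0,0.05],[0,-0.0225,0.029,0,0,0,0.05]]]'
python3 - <<'E'
from h import *
to(.457,.0402,.119)
cv2.imwrite('pics/w7.png',manip.camera('wrist'))
E
python3 -m handwheel '[[[0,0,0.001,0,0,0,0.05],[0,0,0.002,0,0,0,0.05],[0,0,0.003,0,0,0,0.05],[0,0,0.003,0,0,0,0.05]]]'
```

```text
clock: 11.45
position: [0.458, 0.0399, 0.1244]
ee_rot: [0.708, 0.707, -0.001, -0.0]
ft_force: [-0.8, 1.1, 0.1]
grip_width: 0.663
at [0.458  0.0399 0.1244] t 11.45 shift [ 0.0003 -0.001   0.0054] turn [-0.0014  0.001  -0.0013]
clock: 12.0
position: [0.4581, 0.0401, 0.1222]
ee_rot: [0.707, 0.707, 0.0, -0.0]
ft_force: [-0.0, 0.5, -2.1]
grip_width: 0.667
```

View pics/w7.png

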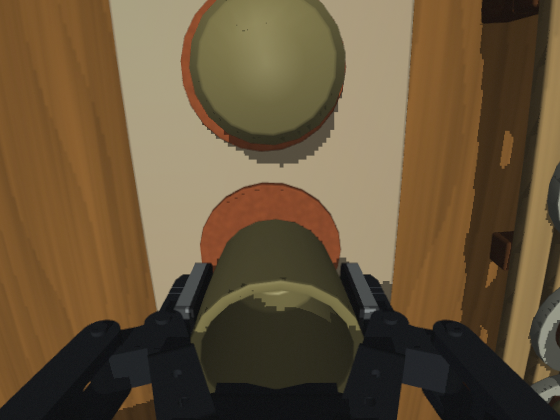

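Both pieces are upright, with the cup base at (270,230) on cookie 2. I keep lowering.

```bash
python3 -m handwheel '[[[0,0,0.0008,0,0,0,0.05],[0,0,0.0015,0,0,0,0.05],[0,0,0.0015,0,0,0,0.05]]]';python3 -m handwheel '[[[0,0,0.0007,0,0,0,0.05],[0,0,0.001,0,0,0,0.05]]]'
```

```text
clock: 12.38
position: [0.4581, 0.0402, 0.1206]
ee_rot: [0.707, 0.707, -0.0, -0.0]
ft_force: [0.6, 0.2, -1.7]
grip_width: 0.661
clock: 12.62
position: [0.4581, 0.0401, 0.1197]
ee_rot: [0.707, 0.707, 0.0, -0.0]
ft_force: [0.0, -0.1, -1.3]
grip_width: 0.667
```

```bash
python3 -m handwheel '[[[0,0,0.0007,0,0,0,0.05],[0,0,0.0008,0,0,0,0.05]]]';python3 -m handwheel '[[[0,0,0.0007,0,0,0,0.05],[0,0,0.0008,0,0,0,0.05]]]'
```

```text
clock: 12.88
position: [0.4582, 0.0402, 0.119]
ee_rot: [0.707, 0.707, 0.0, -0.0]
ft_force: [-0.7, 0.2, 1.1]
grip_width: 0.663
clock: 13.12
position: [0.4583, 0.0403, 0.1189]
ee_rot: [0.707, 0.707, 0.0, -0.0]
ft_force: [-6.2, -0.4, 12.3]
grip_width: 0.664
```

```bash
python3 -m handwheel '[[[0,0,0,0,0,0,0.06],[0,0,0,0,0,0,0.066],[0,0,0,0,0,0,0.075],[0,0,0,0,0,0,0.085],[0,0,0,0,0,0,0.085],[0,0,-0.02,0,0,0,0.085],[0,0,-0.06,0,0,0,0.085],[0,0,-0.115,0,0,0,0.085]]]'
python3 - <<'E'
from h import *
to(.670,-.026,.23)
cv2.imwrite('pics/w8.png',manip.camera('wrist'))
E
```

```text
clock: 14.12
position: [0.4574, 0.0399, 0.2336]
ee_rot: [0.707, 0.707, -0.001, -0.0]
ft_force: [0.6, 1.8, 0.1]
grip_width: 0.999
at [0.4574 0.0399 0.2336] t 14.125 shift [-0.0656  0.2127  0.0032] turn [-0.002   0.0009 -0.0011]
```

View pics/w8.png

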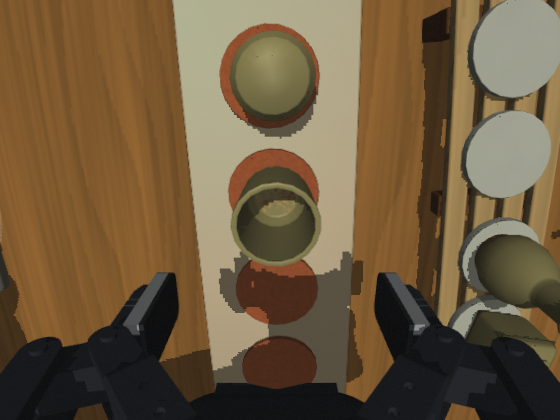

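```bash
python3 -m handwheel '[[[-0.015,0.05,0,0,0,0,0.085],[-0.03,0.1,0,0,0,0,0.085],[-0.045,0.15,0,0,0,0,0.085],[-0.0656,0.2127,0,0,0,0,0.085],[-0.0656,0.2127,0.02,0,0,0,0.085],[-0.0656,0.2127,0.03,0,0,0,0.085],[-0.0656,0.2127,0.03,0,0,0,0.085]]]'
python3 - <<'E'
from h import *
to(.6705,-.026,.143)
cv2.imwrite('pics/w9.png',manip.camera('wrist'))
E
```

```text
clock: 15.05
position: [0.6696, -0.025, 0.2028]
ee_rot: [0.707, 0.707, -0.0, -0.001]
ft_force: [0.9, 0.7, -0.2]
grip_width: 0.994
at [ 0.6696 -0.025   0.2028] t 15.05 shift [-0.0011  0.001   0.0598] turn [-0.0012 -0.0011 -0.0006]
```

View pics/w9.png

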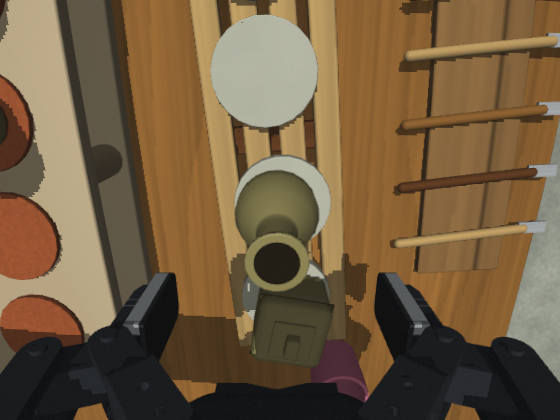

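```bash
python3 - <<'E'
from h import *
print(plane('wrist',[(277,261.5)],.185,manip.get_obs()))
E
python3 -m handwheel '[[[-0.001,0.001,0.025,0,0,0,0.085],[-0.001,0.001,0.05,0,0,0,0.085],[-0.001,0.001,0.06,0,0,0,0.085],[-0.001,0.001,0.06,0,0,0,0.06],[-0.001,0.001,0.06,0,0,0,0.035],[-0.001,0.001,0.06,0,0,0,0.018],[-0.001,0.001,0.06,0,0,0,0.018],[-0.001,0.001,0.06,0,0,0,0.018]]]' 30
python3 - <<'E'
from h import *
to(.6705,-.026,.143)
cv2.imwrite('pics/w10.png',manip.camera('wrist'))
E
```

```text
[[ 0.67074277 -0.02507695  0.185     ]]
clock: 16.1
position: [0.6722, -0.0268, 0.1443]
ee_rot: [0.708, 0.707, 0.001, 0.0]
ft_force: [-1.5, 1.1, 5.2]
grip_width: 0.357
at [ 0.6722 -0.0268  0.1443] t 16.1 shift [ 0.0008 -0.0017  0.0013] turn [ 0.0013 -0.0003 -0.0011]
```

View pics/w10.png

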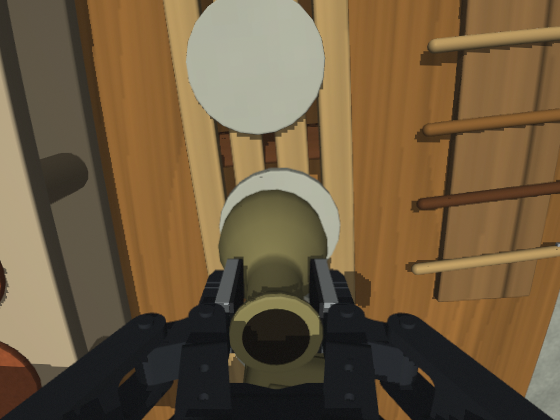

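```bash
python3 -m handwheel '[[[0,0,0,0,0,0,0.018],[0,0,0,0,0,0,0.018]]]'
```

```text
clock: 16.4
position: [0.6722, -0.0268, 0.1443]
ee_rot: [0.707, 0.707, 0.001, 0.0]
ft_force: [-2.3, -0.0, 6.2]
grip_width: 0.354
```

The opening of 30 mm is more than the 24 mm neck, so the tips probably bear on the shoulder. I open slightly, raise and close again.

```bash
python3 -m handwheel '[[[0,0,0,0,0,0,0.05],[0,0,0,0,0,0,0.05],[0,0,-0.006,0,0,0,0.05],[0,0,-0.006,0,0,0,0.05],[0,0,-0.006,0,0,0,0.03],[0,0,-0.006,0,0,0,0.018],[0,0,-0.006,0,0,0,0.018],[0,0,-0.006,0,0,0,0.018]]]' 30
python3 - <<'E'
from h import *
to(.6705,-.026,.143)
cv2.imwrite('pics/w11.png',manip.camera('wrist')); cv2.imwrite('pics/s11.png',cv2.resize(manip.camera('scene')[120:290,200:400],None,fx=3.5,fy=3.5))
E
```

```text
clock: 17.4
position: [0.6719, -0.0267, 0.1492]
ee_rot: [0.707, 0.707, 0.0, 0.0]
ft_force: [-0.2, 0.2, 2.4]
grip_width: 0.37
at [ 0.6719 -0.0267  0.1492] t 17.4 shift [ 0.0007 -0.0014  0.0062] turn [ 0.0003 -0.0001 -0.0011]
```

View pics/w11.png

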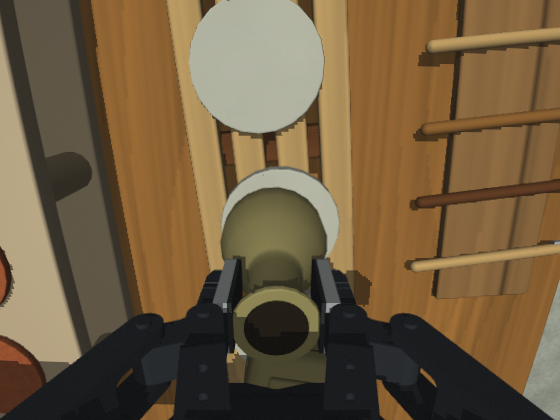

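View pics/s11.png

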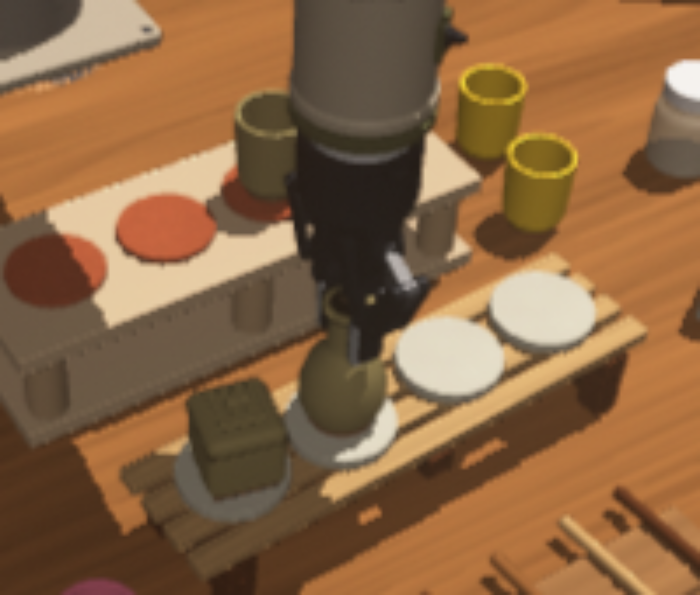

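Raising it gave a wider reading (0.37, close to the 34 mm lip), so the pads' upper part meets the lip. I try lower.

```bash
python3 -m handwheel '[[[0,0,0,0,0,0,0.05],[0,0,0,0,0,0,0.05],[0,0,0.008,0,0,0,0.05],[0,0,0.014,0,0,0,0.05],[0,0,0.014,0,0,0,0.03],[0,0,0.014,0,0,0,0.018],[0,0,0.014,0,0,0,0.018],[0,0,0.014,0,0,0,0.018]]]' 30
python3 - <<'E'
from h import *
to(.6705,-.026,.143)
cv2.imwrite('pics/w12.png',manip.camera('wrist'))
E
```

```text
clock: 18.5
position: [0.6718, -0.0267, 0.1356]
ee_rot: [0.707, 0.707, 0.0, -0.0]
ft_force: [-4.0, 0.8, 6.2]
grip_width: 0.436
at [ 0.6718 -0.0267  0.1356] t 18.5 shift [ 0.0007 -0.0013 -0.0074] turn [ 0.0002 -0.0003 -0.0011]
```

View pics/w12.png

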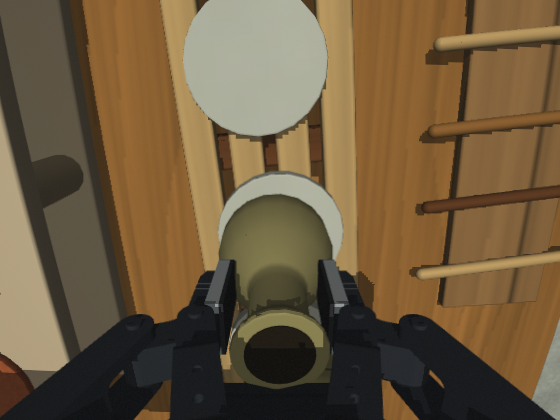

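```bash
python3 -m handwheel '[[[0,0,0,0,0,0,0.018],[0,0,0,0,0,0,0.018]]]'; python3 -m handwheel '[[[0,0,0,0,0,0,0.045],[0,0,0,0,0,0,0.045],[0,0,-0.008,0,0,0,0.045],[0,0,-0.015,0,0,0,0.045],[0,0,-0.015,0,0,0,0.03],[0,0,-0.015,0,0,0,0.01],[0,0,-0.015,0,0,0,0.01],[0,0,-0.015,0,0,0,0.01]]]' 30;python3 -m handwheel '[[[0,0,0,0,0,0,0.01],[0,0,0,0,0,0,0.01]]]'
```

```text
clock: 18.8
position: [0.6719, -0.0268, 0.1357]
ee_rot: [0.707, 0.707, 0.0, 0.0]
ft_force: [-3.4, -0.4, 5.4]
grip_width: 0.437
clock: 19.8
position: [0.6725, -0.0268, 0.1516]
ee_rot: [0.707, 0.707, 0.001, 0.001]
ft_force: [-1.9, 0.7, 8.6]
grip_width: 0.364
clock: 20.05
position: [0.6725, -0.0269, 0.1516]
ee_rot: [0.707, 0.707, 0.001, 0.001]
ft_force: [-1.0, -0.0, 8.4]
grip_width: 0.367
```

```bash
python3 -m handwheel '[[[0,0,0,0,0,0,0.045],[0,0,0,0,0,0,0.045],[0,0,0.004,0,0,0,0.045],[0,0,0.004,0,0,0,0.03],[0,0,0.004,0,0,0,0.01],[0,0,0.004,0,0,0,0.01],[0,0,0.004,0,0,0,0.01],[0,0,0.004,0,0,0,0.01]]]' 35
```

```text
clock: 21.05
position: [0.6718, -0.0267, 0.1461]
ee_rot: [0.707, 0.707, 0.0, -0.0]
ft_force: [-0.3, -0.3, -1.8]
grip_width: 0.36
```

```bash
python3 -m handwheel '[[[0,0,-0.004,0,0,0,0.01],[0,0,-0.008,0,0,0,0.01],[0,0,-0.015,0,0,0,0.01],[0,0,-0.025,0,0,0,0.01],[0,0,-0.035,0,0,0,0.01],[0,0,-0.035,0,0,0,0.01]]]'
python3 - <<'E'
from h import *
to(.4594,-.053,.17)
cv2.imwrite('pics/w13.png',manip.camera('wrist')); cv2.imwrite('pics/s13.png',cv2.resize(manip.camera('scene')[120:290,200:400],None,fx=3.5,fy=3.5))
E
```

```text
clock: 21.8
position: [0.6724, -0.0268, 0.1824]
ee_rot: [0.707, 0.707, 0.001, 0.001]
ft_force: [0.6, 0.2, -2.4]
grip_width: 0.362
at [ 0.6724 -0.0268  0.1824] t 21.8 shift [-0.0264 -0.213   0.012 ] turn [ 0.002  -0.0002 -0.001 ]
```

View pics/w13.png

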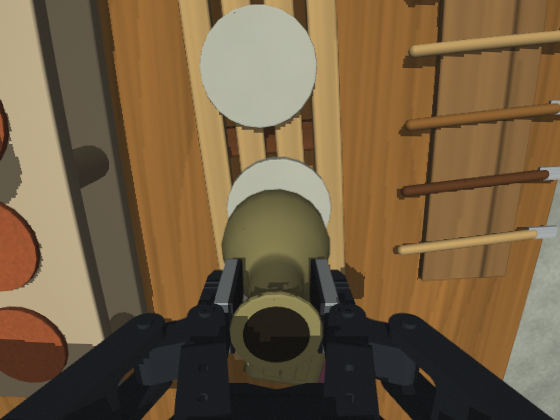

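View pics/s13.png

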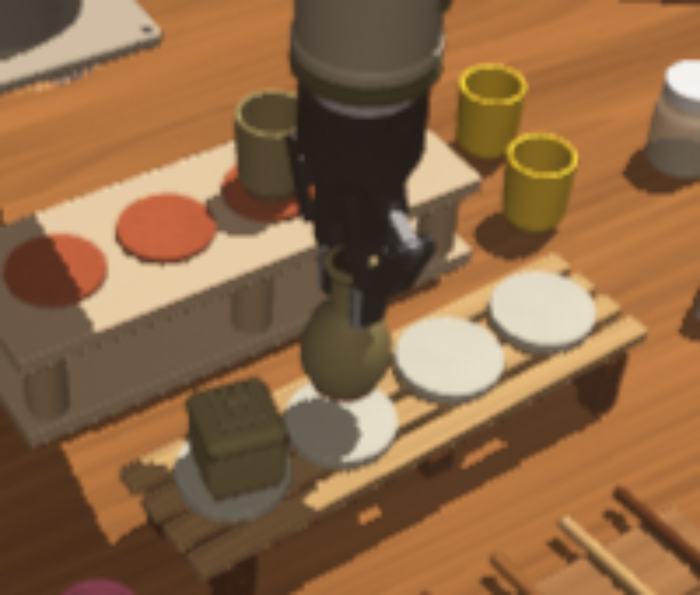

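```bash
python3 -m handwheel '[[[-0.002,-0.012,0,0,0,0,0.01],[-0.005,-0.035,0,0,0,0,0.01],[-0.008,-0.065,0,0,0,0,0.01],[-0.012,-0.1,0,0,0,0,0.01],[-0.016,-0.135,0,0,0,0,0.01],[-0.02,-0.17,0,0,0,0,0.01],[-0.0245,-0.2,0,0,0,0,0.01],[-0.0255,-0.213,0,0,0,0,0.01]]]'; python3 -m handwheel '[[[0,0,0.006,0,0,0,0.01],[0,0,0.011,0,0,0,0.01],[0,0,0.011,0,0,0,0.01]]]'
python3 - <<'E'
from h import *
to(.4594,-.0524,.164)
cv2.imwrite('pics/w14.png',manip.camera('wrist'))
E
```

```text
clock: 22.9
position: [0.4565, -0.0523, 0.1805]
ee_rot: [0.708, 0.707, 0.0, -0.001]
ft_force: [0.2, -0.2, -2.8]
grip_width: 0.357
clock: 23.28
position: [0.4588, -0.052, 0.1694]
ee_rot: [0.707, 0.707, -0.001, -0.0]
ft_force: [0.5, -0.5, -2.2]
grip_width: 0.36
at [ 0.4588 -0.052   0.1694] t 23.275 shift [-0.0004  0.0007  0.0054] turn [-0.0012  0.0008 -0.0009]
```

View pics/w14.png

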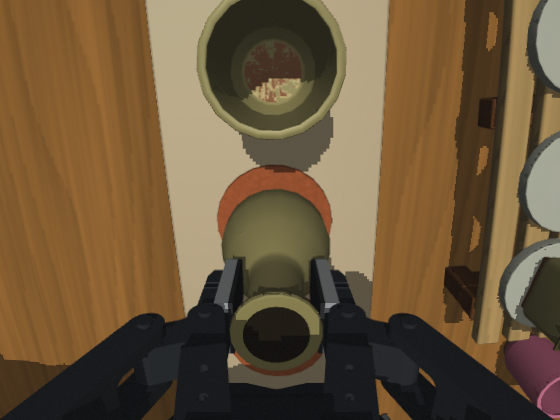

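The flask hangs upright over cookie 3, seen at (275,210). I lower it slowly.

```bash
python3 -m handwheel '[[[0,0,0.0015,0,0,0,0.01],[0,0,0.003,0,0,0,0.01],[0,0,0.0036,0,0,0,0.01],[0,0,0.0036,0,0,0,0.01]]]'; python3 -m handwheel '[[[0,0,0.0008,0,0,0,0.01],[0,0,0.0012,0,0,0,0.01]]]';  python3 -m handwheel '[[[0,0,0.0007,0,0,0,0.01],[0,0,0.0008,0,0,0,0.01]]]'
```

```text
clock: 23.82
position: [0.4588, -0.052, 0.1665]
ee_rot: [0.708, 0.707, 0.0, -0.0]
ft_force: [0.5, -0.1, -1.7]
grip_width: 0.366
clock: 24.08
position: [0.4588, -0.052, 0.1653]
ee_rot: [0.707, 0.707, 0.0, -0.0]
ft_force: [-0.3, 0.1, -1.9]
grip_width: 0.363
clock: 24.32
position: [0.4588, -0.052, 0.1644]
ee_rot: [0.707, 0.707, 0.0, -0.0]
ft_force: [0.3, 0.2, -2.0]
grip_width: 0.365
```

```bash
python3 -m handwheel '[[[0,0,0.0007,0,0,0,0.01],[0,0,0.0008,0,0,0,0.01]]]';  python3 -m handwheel '[[[0,0,0.0006,0,0,0,0.01],[0,0,0.0006,0,0,0,0.01]]]'
```

```text
clock: 24.58
position: [0.4588, -0.052, 0.1636]
ee_rot: [0.707, 0.707, 0.0, -0.0]
ft_force: [0.6, 0.2, -1.5]
grip_width: 0.361
clock: 24.82
position: [0.4589, -0.052, 0.1633]
ee_rot: [0.707, 0.707, 0.0, 0.0]
ft_force: [-0.2, -0.7, 1.6]
grip_width: 0.367
```

```bash
python3 -m handwheel '[[[0,0,0.0003,0,0,0,0.03],[0,0,0.0003,0,0,0,0.036],[0,0,0.0003,0,0,0,0.05],[0,0,0.0003,0,0,0,0.085],[0,0,0.0003,0,0,0,0.085],[0,0,0.0003,0,0,0,0.085],[0,0,-0.02,0,0,0,0.085],[0,0,-0.07,0,0,0,0.085]]]'
python3 - <<'E'
from h import *
to(.681,-.112,.23)
cv2.imwrite('pics/w15.png',manip.camera('wrist'))
E
```

```text
clock: 25.82
position: [0.4575, -0.052, 0.2324]
ee_rot: [0.707, 0.707, -0.002, -0.001]
ft_force: [0.5, 0.3, 0.5]
grip_width: 0.998
at [ 0.4575 -0.052   0.2324] t 25.825 shift [-0.0598  0.2236  0.0016] turn [-0.0038  0.0011 -0.001 ]
```

View pics/w15.png

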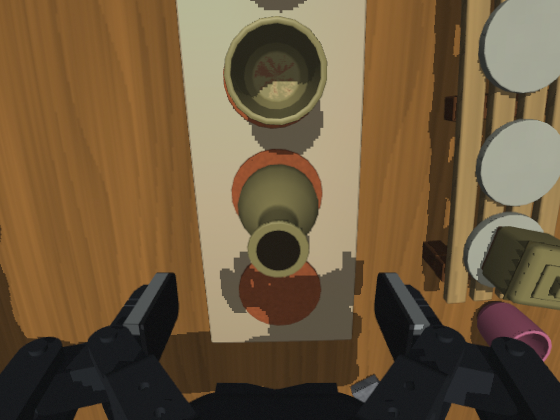

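The flask stands upright on cookie 3, with its lip at (278,249). Next I look at the caddy from above; the pink look-alike lies beside it at about (515,330).

```bash
python3 -m handwheel '[[[-0.01,0.05,0,0,0,0,0.085],[-0.02,0.1,0,0,0,0,0.085],[-0.03,0.15,0,0,0,0,0.085],[-0.045,0.19,0,0,0,0,0.085],[-0.06,0.2236,0,0,0,0,0.085],[-0.06,0.2236,0.02,0,0,0,0.085],[-0.06,0.2236,0.04,0,0,0,0.085],[-0.06,0.2236,0.04,0,0,0,0.085]]]'
python3 - <<'E'
from h import *
o=manip.get_obs();im=manip.camera('wrist')
import pickle; pickle.dump(o,open('w16.pkl','wb')); cv2.imwrite('pics/w16.png',im)
cv2.imwrite('pics/w16z.png',cv2.resize(im[120:400,150:400],None,fx=2,fy=2,interpolation=cv2.INTER_CUBIC))
print(o['position'])
E
```

```text
clock: 26.88
position: [0.6808, -0.1111, 0.1909]
ee_rot: [0.707, 0.707, -0.001, -0.002]
ft_force: [-0.1, 0.2, 0.2]
grip_width: 0.994
[ 0.68081034 -0.11105004  0.19089732]
```

View pics/w16z.png

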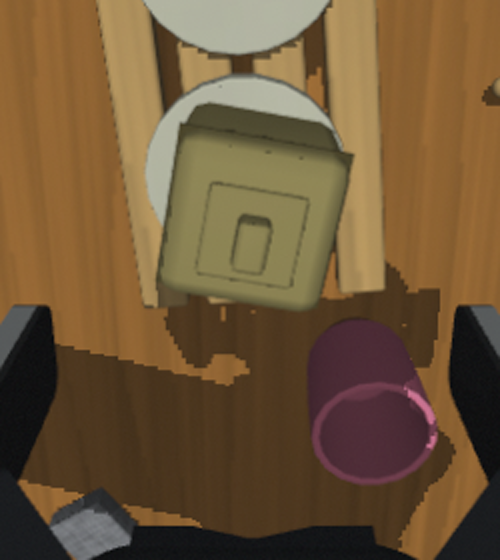

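Run:
```python
from h import *
import pickle
np.set_printoptions(precision=4,suppress=True)
o=pickle.load(open('w16.pkl','rb'))
f=lambda P:[((x+.5)/2-.5+150,(y+.5)/2-.5+120) for x,y in P]
for nm,P,z in[('outer',[(185,122),(350,153),(315,308),(165,280)],.131),('inner',[(213,181),(308,198),(292,288),(197,272)],.141),('knob',[(252,215+15)],.151)]:
    w=plane('wrist',f(P),z,o); print(nm,w.mean(0))
    if len(P)==4:
        for i in range(4):
            d=w[(i+1)%4]-w[i]; print(np.hypot(*d[:2]).round(4),np.degrees(np.arctan2(d[1],d[0])).round(1))
print('pink',plane('wrist',f([(375,432)]),.072,o))
to(.681,-.112,.082,-.175)
```

```text
outer [ 0.6812 -0.1102  0.131 ]
0.0503 -11.0
0.0534 -99.8
0.0494 168.2
0.0528 81.2
inner [ 0.6808 -0.1115  0.141 ]
0.0281 -10.7
0.0296 -98.1
0.0294 169.5
0.0297 79.5
knob [ 0.6807 -0.1053  0.151 ]
pink [[ 0.7358 -0.2382  0.072 ]]
at [ 0.6815 -0.1113  0.1925] t 26.925 shift [-0.0008 -0.0003  0.1105] turn [-0.0014 -0.0009  0.1746]
```

```bash
python3 -m handwheel '[[[-0.0005,0,0,0,0,0.12,0.085],[-0.0005,0,0.02,0,0,0.18,0.085],[-0.0005,0,0.06,0,0,0.18,0.085],[-0.0005,0,0.09,0,0,0.18,0.085],[-0.0005,0,0.103,0,0,0.18,0.085],[-0.0005,0,0.103,0,0,0.18,0.085]]]';python3 - <<'E'
from h import *
to(.681,-.112,.088,-.18)
cv2.imwrite('pics/w17.png',manip.camera('wrist'))
E
python3 -m handwheel '[[[0,0,0,0,0,0,0.07],[0,0,0,0,0,0,0.055],[0,0,0,0,0,0,0.045],[0,0,0,0,0,0,0.045],[0,0,0,0,0,0,0.045],[0,0,0,0,0,0,0.045]]]' 30;python3 - <<'E'
from h import *
to(.681,-.112,.088,-.18)
cv2.imwrite('pics/w18.png',manip.camera('wrist'))
E
```

```text
clock: 27.68
position: [0.6823, -0.1124, 0.0905]
ee_rot: [0.768, 0.64, 0.0, -0.0]
ft_force: [0.1, 0.7, 1.0]
grip_width: 0.992
at [ 0.6823 -0.1124  0.0905] t 27.675 shift [ 0.0002 -0.0013  0.0025] turn [-0.     -0.0002 -0.0006]
clock: 28.48
position: [0.6828, -0.1128, 0.0911]
ee_rot: [0.768, 0.64, 0.001, 0.0]
ft_force: [-2.0, 0.8, 6.0]
grip_width: 0.63
at [ 0.6828 -0.1128  0.0911] t 28.475 shift [ 0.0005 -0.0019  0.0031] turn [ 0.0012 -0.0003 -0.0009]
```

View pics/w18.png

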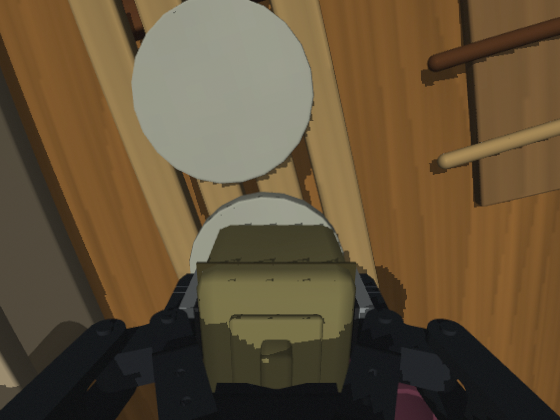

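```bash
python3 -m handwheel '[[[0,0,-0.01,0,0,0,0.045],[0,0,-0.03,0,0,0,0.045],[0,0,-0.05,0,0,0,0.045],[0,0,-0.05,0,0,0,0.045]]]';python3 - <<'E'
from h import *
to(.462,-.144,.14,-.18)
E
```

```text
clock: 29.02
position: [0.6835, -0.1131, 0.1428]
ee_rot: [0.768, 0.64, 0.001, 0.001]
ft_force: [0.0, 0.2, -0.3]
grip_width: 0.629
at [ 0.6835 -0.1131  0.1428] t 29.025 shift [-0.0702 -0.2123  0.002 ] turn [ 0.0039 -0.0004 -0.001 ]
```

```bash
python3 -m handwheel '[[[-0.005,-0.015,0,0,0,0,0.045],[-0.015,-0.045,0,0,0,0,0.045],[-0.026,-0.08,0,0,0,0,0.045],[-0.038,-0.115,0,0,0,0,0.045],[-0.05,-0.15,0,0,0,0,0.045],[-0.061,-0.185,0,0,0,0,0.045],[-0.07,-0.212,0,0,0,0,0.045],[-0.07,-0.212,0,0,0,0,0.045]]]';python3 - <<'E'
from h import *
to(.462,-.144,.115,-.18)
E
```

```text
clock: 30.02
position: [0.4596, -0.1434, 0.1399]
ee_rot: [0.768, 0.64, 0.001, -0.001]
ft_force: [0.8, -0.4, -1.3]
grip_width: 0.629
at [ 0.4596 -0.1434  0.1399] t 30.025 shift [-0.0002  0.0025  0.0249] turn [-0.0005 -0.0026 -0.0021]
```

```bash
python3 -m handwheel '[[[0,0.001,0.01,0,0,0,0.045],[0,0.001,0.02,0,0,0,0.045],[0,0.001,0.026,0,0,0,0.045],[0,0.001,0.026,0,0,0,0.045]]]';python3 - <<'E'
from h import *
to(.462,-.144,.109,-.18)
cv2.imwrite('pics/w19.png',manip.camera('wrist'))
E
```

```text
clock: 30.52
position: [0.4619, -0.1438, 0.1133]
ee_rot: [0.768, 0.64, -0.001, -0.0]
ft_force: [-0.6, -0.5, -1.0]
grip_width: 0.627
at [ 0.4619 -0.1438  0.1133] t 30.525 shift [-0.0002  0.0002  0.0043] turn [-0.0015  0.0012 -0.0012]
```

View pics/w19.png

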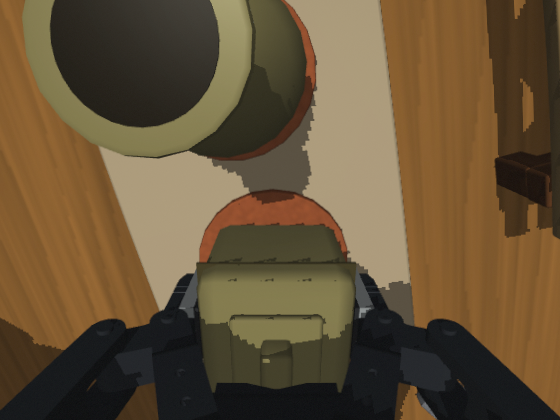

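The caddy is centred over cookie 4, seen at (272,230). I lower it.

```bash
python3 -m handwheel '[[[0,0,0.001,0,0,0,0.045],[0,0,0.002,0,0,0,0.045],[0,0,0.003,0,0,0,0.045],[0,0,0.003,0,0,0,0.045]]]'; python3 -m handwheel '[[[0,0,0.0007,0,0,0,0.045],[0,0,0.0008,0,0,0,0.045]]]'; python3 -m handwheel '[[[0,0,0.0007,0,0,0,0.045],[0,0,0.0008,0,0,0,0.045]]]'
```

```text
clock: 31.08
position: [0.4621, -0.1435, 0.1111]
ee_rot: [0.768, 0.64, 0.0, -0.0]
ft_force: [0.7, -0.2, -1.2]
grip_width: 0.629
clock: 31.32
position: [0.4622, -0.1435, 0.1103]
ee_rot: [0.768, 0.64, 0.0, -0.0]
ft_force: [0.6, -0.9, -0.7]
grip_width: 0.631
clock: 31.58
position: [0.4621, -0.1436, 0.1094]
ee_rot: [0.768, 0.64, -0.0, -0.0]
ft_force: [1.0, 0.1, -1.6]
grip_width: 0.633
```

```bash
python3 -m handwheel '[[[0,0,0.0006,0,0,0,0.045],[0,0,0.0007,0,0,0,0.045]]]'; python3 -m handwheel '[[[0,0,0.0006,0,0,0,0.045],[0,0,0.0007,0,0,0,0.045]]]'
```

```text
clock: 31.82
position: [0.4622, -0.1436, 0.1091]
ee_rot: [0.768, 0.64, 0.0, -0.0]
ft_force: [-1.9, 0.9, 6.0]
grip_width: 0.627
clock: 32.08
position: [0.4622, -0.1436, 0.109]
ee_rot: [0.768, 0.64, 0.0, -0.0]
ft_force: [-8.7, 2.3, 19.1]
grip_width: 0.632
```

Contact is felt. I back off slightly, then release.

```bash
python3 -m handwheel '[[[0,0,-0.0008,0,0,0,0.045],[0,0,-0.0008,0,0,0,0.056],[0,0,-0.0008,0,0,0,0.062],[0,0,-0.0008,0,0,0,0.085],[0,0,-0.0008,0,0,0,0.085],[0,0,-0.02,0,0,0,0.085],[0,0,-0.06,0,0,0,0.085],[0,0,-0.115,0,0,0,0.085]]]'; python3 -m handwheel '[[[0,0.05,-0.05,0,0,-0.18,0.085],[0,0.1,-0.05,0,0,-0.18,0.085],[0.05,0.15,-0.05,0,0,-0.18,0.085],[0.1,0.2,-0.05,0,0,-0.18,0.085],[0.1,0.2,-0.05,0,0,-0.18,0.085],[0.1,0.2,-0.05,0,0,-0.18,0.085]]]'
python3 - <<'E'
from h import *
a=manip.camera('scene');b=manip.camera('top')
cv2.imwrite('pics/s20.png',a);cv2.imwrite('pics/t20.png',b)
cv2.imwrite('pics/s20z.png',cv2.resize(a[120:260,170:370],None,fx=4,fy=4,interpolation=cv2.INTER_CUBIC))
cv2.imwrite('pics/t20z.png',cv2.resize(b[210:300,180:380],None,fx=4,fy=4,interpolation=cv2.INTER_CUBIC))
E
```

```text
clock: 33.08
position: [0.4614, -0.1435, 0.2236]
ee_rot: [0.768, 0.64, -0.001, -0.0]
ft_force: [0.9, 2.0, 1.0]
grip_width: 0.993
clock: 33.83
position: [0.6776, -0.0801, 0.2718]
ee_rot: [0.707, 0.708, -0.001, -0.0]
ft_force: [-0.9, -1.1, -0.3]
grip_width: 0.995
```

View pics/s20z.png

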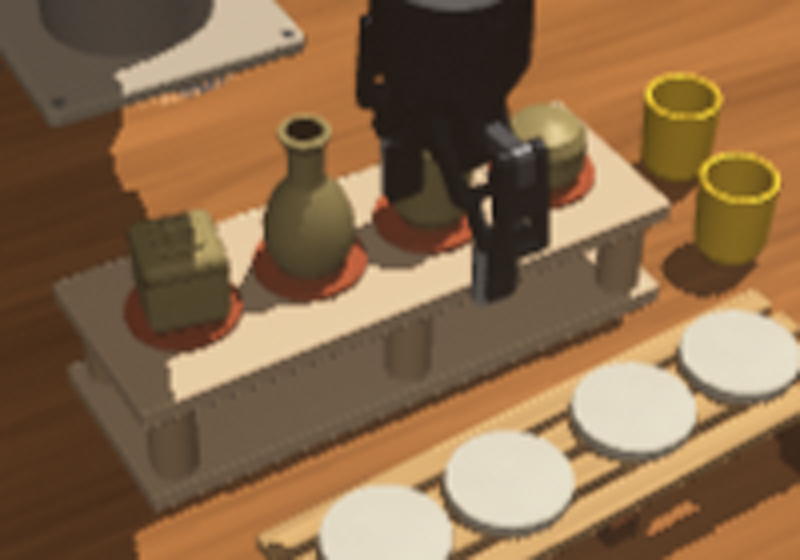

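View pics/t20z.png

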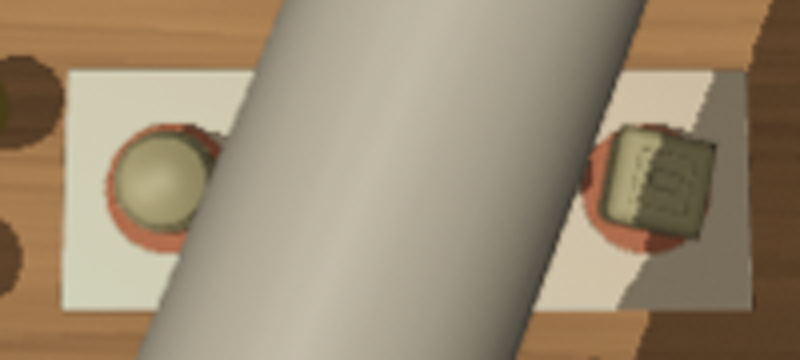

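View pics/t20.png

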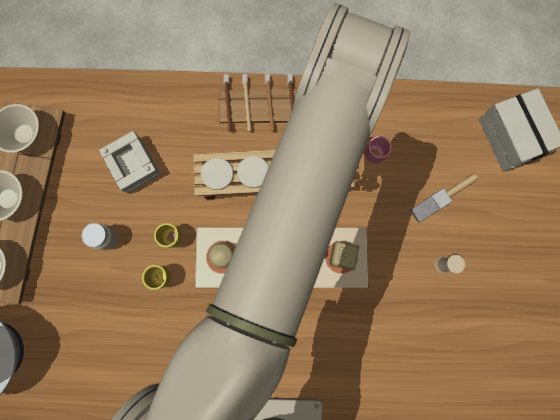

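The bystanders are unmoved, but the arm hides the middle pieces. I swing it left and look again.

```bash
python3 -m handwheel '[[[0.04,-0.01,-0.03,0,0,0,0.085],[0.09,-0.02,-0.05,0,0,0,0.085],[0.14,-0.03,-0.05,0,0,0,0.085],[0.19,-0.05,-0.05,0,0,0,0.085],[0.25,-0.07,-0.05,0,0,0,0.085],[0.31,-0.09,-0.05,0,0,0,0.085],[0.37,-0.12,-0.05,0,0,0,0.085],[0.43,-0.15,-0.05,0,0,0,0.085]]]'; python3 -m handwheel '[[[0.03,-0.03,0,0,0,0,0.085],[0.06,-0.08,0,0,0,0,0.085],[0.1,-0.13,0,0,0,0,0.085],[0.1,-0.13,0,0,0,0,0.085]]]'
python3 - <<'E'
from h import *
a=manip.camera('scene');b=manip.camera('top')
cv2.imwrite('pics/s21.png',a);cv2.imwrite('pics/t21.png',b)
cv2.imwrite('pics/s21z.png',cv2.resize(a[120:260,170:370],None,fx=4,fy=4,interpolation=cv2.INTER_CUBIC))
cv2.imwrite('pics/t21z.png',cv2.resize(b[210:300,180:380],None,fx=4,fy=4,interpolation=cv2.INTER_CUBIC))
E
```

```text
clock: 34.92
position: [0.531, 0.3394, 0.3238]
ee_rot: [0.708, 0.706, 0.001, -0.001]
ft_force: [-0.2, 0.1, 1.1]
grip_width: 0.992
clock: 35.42
position: [0.3976, 0.4426, 0.323]
ee_rot: [0.705, 0.71, -0.0, -0.002]
ft_force: [-1.4, -0.9, -0.3]
grip_width: 1.003
```

View pics/s21z.png

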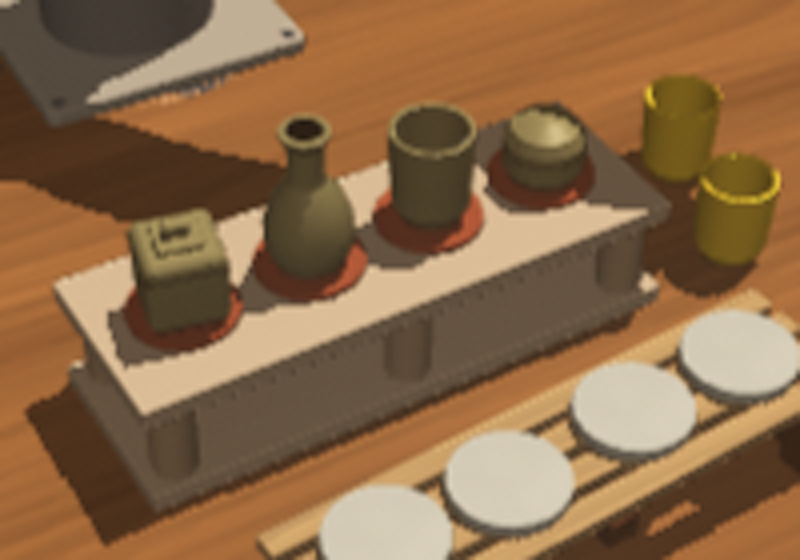

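View pics/t21z.png

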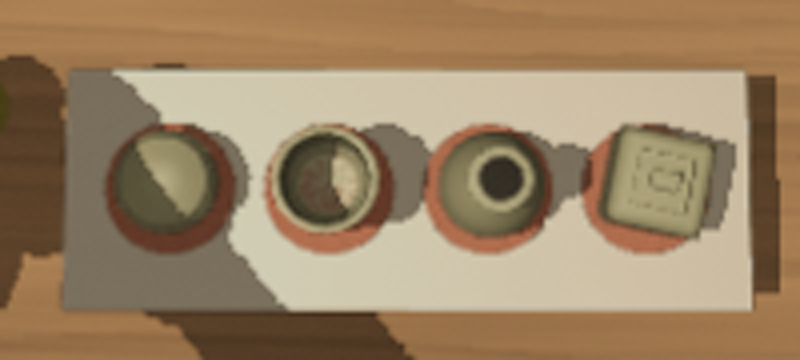

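Run:
```python
from h import *
np.set_printoptions(precision=4,suppress=True)
C=[(.4536,.1319),(.4563,.0398),(.4587,-.0522),(.4614,-.144)]
D=[(.4551,.1298),(.4576,.0381),(.4603,-.0538),(.4629,-.1456)]
T=lambda p:[(p[0]+.5)/4-.5+180,(p[1]+.5)/4-.5+210]
S=lambda p:[(p[0]+.5)/4-.5+170,(p[1]+.5)/4-.5+120]
for i,(t,s,z) in enumerate([((163,183),None,.130),((323,181),(432,130),.170),((503,178),(304,131),.203),((661,181),(178,237),.162)]):
    print(plane('top',[T(t)],z)[0,:2]-C[i], plane('scene',[S(s)],z)[0,:2]-D[i] if s else '')
o=manip.get_obs();print(o['clock'],abs(o['joint_velocities']).max())
```

```text
[0.0012 0.0001] 
[0.0006 0.0016] [0.0016 0.0014]
[ 0.001  -0.0007] [-0.0004  0.0012]
[0.0011 0.0021] [0.0063 0.0003]
35.525 0.04090170012118814
```

All four are centred within a few millimetres, against a 14 mm tolerance. They stand upright in the original order, and the arm is clear. I let the arm settle and hand in.

```bash
python3 -m handwheel '[[[0,0,0,0,0,0,0.085],[0,0,0,0,0,0,0.085],[0,0,0,0,0,0,0.085],[0,0,0,0,0,0,0.085]]]' && python3 -c "
from h import *
print(manip.hand_in())"
```

```text
clock: 36.02
position: [0.4025, 0.4392, 0.3231]
ee_rot: [0.708, 0.707, 0.0, 0.0]
ft_force: [-0.4, 0.2, 0.3]
grip_width: 0.993
the job is handed in; nothing more can be done
None
```

All four trial pieces are on the upper kiln shelf in their original left-to-right order (dome box, cup, flask, caddy). I handed the job in at about 36 s, and it reported no verdict.

- **Centring:** In the last top view each piece was within about 2.5 mm of its cookie centre. The scene view agreed for the cup and flask. For the caddy it read 6 mm off in x where the top view read 1 mm; both are inside the 14 mm limit. The dome box was measured in the top view only.
- **Upright and clear:** All four stood upright in both views, and the arm was well away from them. The jar, brush, plaster mould, prop and look-alikes appeared unmoved in the full top view, though I did not measure them.
- **Gentle set-down:** Each piece was lowered in steps of 1 mm or less until the wrist felt contact, up to 19 N on the caddy, then released.
- **Flask grip:** The flask needed four grip attempts. The opening read about 30 mm rather than the neck's 24 mm, so the pads were probably bearing partly on the lip or shoulder. It hung upright and was placed without trouble.

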